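# Fill the visitors' coin cups with mints

## Robot

A 6-joint arm with a two-finger parallel gripper is mounted at the origin on the work surface. World frame = base frame: x ahead of the robot, y to its left, z up, the work surface at z = 0. Lengths are in m, angles in rad, forces in N, time in s.
With the tool pointing down it reaches from about 0.375 to 0.9 m from the base axis. Payload 3.1 kg.
Tool frame: the origin (TCP) lies where the fingers leave the gripper's body, on its centre line; the fingertips stand 73 mm ahead of it and the grasp point (between the pads) lies 54 mm ahead of it; z points along the fingers, y is the line along which they close (so a half turn about z gives the same grasp; the last joint's range is limited). The gripper opens to 85 mm and grips with 20 to 120 N. Pads are 22 mm wide; open, the fingers measure 114 mm over their backs; the gripper's body (76 mm by 85 mm) begins 54 mm behind the grasp point. The pads swing forward as they close: fully open they stand 13 mm farther back than shut.
Start: joints at [1.113, 0.527, 1.433, -0, 1.181, -0.178], TCP at [0.173, 0.601, 0.304] pointing down, gripper open.
Joint ranges: [-3.08, 3.08], [-0.75, 2.2], [0.22, 2.44], [-1.43, 4.57], [0, 2.65], [-2.85, 2.85]. Speed limits (rad/s): [2.79, 2.79, 3.14, 3.14, 3.14, 3.14].

## Interface

Orientations are given as a unit quaternion [x, y, z, w].
In Python, from station import manip gives the robot as it stands.
- The arm moves only by the shell command python3 -m crank 'ROWS' [FORCE]. ROWS is JSON, a list of rows, each an object with "dp": the shift along the tool's x, y, z normalised to -1 to 1, where 1 is 50 cm, a list of three; "delta_rot": the turn, a rotation vector about the tool's x, y, z normalised to -1 to 1, where 1 is 2 pi rad, a list of three; "fingers": the opening, from -1 (shut) to 1 (fully open). A call has 1 to 12 rows; each row shifts and turns the commanded pose from where the row before left it, along the tool's axes as they then stand; what a row does not reach is not made up. A row lasts 1/12 s, in which the tool goes at most 41.7 mm and 7.16 degrees, less where a joint would pass 70% of its speed; a pose out of reach is approached as far as the arm can. A call with a number of a shift or a turn outside -1 to 1 is refused whole. A call with a gripper value outside its range is refused whole. The fingers move at their own pace and stop on an object; FORCE is the grip in N (left out, the last holds). Time passes only in rows, so rows that do not move let the fingers close. It gives the time, the measured TCP pose, the force, the opening and the grip force at its end, in the units of the state.
- manip.sense(): the state, without advancing time (a new reading comes with each control period).
- manip.snapshot(name): name is "scene" or "top" or "wrist"; returns (picture, depth): 420x560x3 uint8, red, green, blue; 420x560 float32, m along the optical axis (not along the pixel's ray), 0 where there is no reading.
- manip.camera_model(name): a dict with "fx", "fy", "cx", "cy" (pixels), "origin" and "attitude" of the camera in the world. Camera axes: x right, y up, looking along -z (the intrinsics and any distortion apply to the point x, -y, -z); pixel columns grow to the right and rows downward; lengths in m; the calibration is good to about 2 mm. The wrist camera is an equidistant fisheye: a pixel r from the principal point sees the ray r / f radians off the axis. A picture is of the moment at which its call begins: read the wrist's pose just before it. camera_model takes no time and is no camera call; for the wrist camera it gives the pose at the moment of the call.
- manip.sign_off(): hands the job in; it is judged then, once.
The state is a dict: "t": time; "q": joint angles; "qd": joint speeds; "tau": joint torques, N m; "tcp_pos": TCP position; "tool_rot": TCP orientation; "force": force on the tool from outside, world axes, zero at the start; "ft_torque": the same for the moment, N m; "finger_gap": opening from 0.0 (shut) to 1.0 (fully open); "gripper_force": force on a finger pad.
Only numpy, scipy, OpenCV 4.12 (cv2) and the standard library are available. Lean on these libraries where they do the work, as an engineer would, in place of code of your own. Each camera call takes 0.05 s, during which the arm holds its last target. There are 200 camera calls.

## Task

The cups on the left look alike, but some have a keepsake coin packed in the closed foot and are clearly heavier: lift each one to feel which. Stand each heavy cup under the mint dispenser's chute, slide the gate open only as far as needed to drop exactly two mints into it, and stand it on the round tray; stand the light cups, without mints, in the rectangular tray. Finish with the gate fully shut, every cup upright and at rest, the remaining mints still in the dispenser, and the mug, mouse and phone left alone.

Things in the scene. Friction and masses are not known exactly. Their poses are not given: they have to be found in the camera images.
- dispenser: mint dispenser, fixed, 180 mm high: five clear open cells in a row (centres at its y = +56, +28, 0, -28, -56 mm) over a sliding gate, on legs within 31 mm of x = 0, 88 mm of y = 0. Below, a chute slopes 20 degrees down to its -x side: mouth 32 mm wide, lip at x = -100 mm, 82 mm above the desk, its walls at most 95 mm near the lip. Origin on the desk under the row's middle; z up.
- cup_spot (a point): point on the desk where the axis of a cup must stand to catch the mints (dispenser x = -134 mm, centre of a flat dark disc 72 mm across); a cup there leaves 3 mm to the chute's lip. Up to about 8 mm off is good enough. Axes as the dispenser's.
- gate (a joint): gate opening in m: 0 = shut, against a stop; pulled to the dispenser's -y it opens up to 0.145, against 2 N of friction, and stays where left. It uncovers the cells one by one from the +y end; the first k cells, and no more, are emptied at 28k mm (up to 28k + 12 is fine). Every mint has its own cell; emptied cells stay empty. A dropped mint is in the cup within 1.5 s.
- gate_grip (a point): grip point on the gate's upright black tab at its -y end (tab 14 mm in x, 22 mm in y, 150 to 216 mm above the desk); 11 mm below the tab's top, 25 mm above the tops of the cells. Moves with the gate. Axes as the dispenser's.
- mint1_center (a point): centre of a hard white mint ball, 22 mm across, 10 g; at the start in cell 1 counted from the dispenser's +y end (centre 165 mm above the desk).
- mint2_center (a point): centre of a hard white mint ball, 22 mm across, 10 g; at the start in cell 2 counted from the dispenser's +y end (centre 165 mm above the desk).
- mint3_center (a point): centre of a hard white mint ball, 22 mm across, 10 g; at the start in cell 3 counted from the dispenser's +y end (centre 165 mm above the desk).
- mint4_center (a point): centre of a hard white mint ball, 22 mm across, 10 g; at the start in cell 4 counted from the dispenser's +y end (centre 165 mm above the desk).
- mint5_center (a point): centre of a hard white mint ball, 22 mm across, 10 g; at the start in cell 5 counted from the dispenser's +y end (centre 165 mm above the desk).
- cup_a_mid (a point): centre (35 mm above its foot) of a blue round cup, 70 mm high, 58 mm across at the foot, 62 mm at the rim, wall 3 mm; z up its axis. The lower 30 mm is a closed foot, the upper 40 mm is open. All look alike; with the coin in the foot about 360 g, without about 110 g (each up to 15 % off). On the desk at the start; may be absent.
- cup_b_mid (a point): centre (35 mm above its foot) of a blue round cup, 70 mm high, 58 mm across at the foot, 62 mm at the rim, wall 3 mm; z up its axis. The lower 30 mm is a closed foot, the upper 40 mm is open. All look alike; with the coin in the foot about 360 g, without about 110 g (each up to 15 % off). On the desk at the start; may be absent.
- cup_c_mid (a point): centre (35 mm above its foot) of a blue round cup, 70 mm high, 58 mm across at the foot, 62 mm at the rim, wall 3 mm; z up its axis. The lower 30 mm is a closed foot, the upper 40 mm is open. All look alike; with the coin in the foot about 360 g, without about 110 g (each up to 15 % off). On the desk at the start; may be absent.
- cup_d_mid (a point): centre (35 mm above its foot) of a blue round cup, 70 mm high, 58 mm across at the foot, 62 mm at the rim, wall 3 mm; z up its axis. The lower 30 mm is a closed foot, the upper 40 mm is open. All look alike; with the coin in the foot about 360 g, without about 110 g (each up to 15 % off). On the desk at the start; may be absent.
- cup_e_mid (a point): centre (35 mm above its foot) of a blue round cup, 70 mm high, 58 mm across at the foot, 62 mm at the rim, wall 3 mm; z up its axis. The lower 30 mm is a closed foot, the upper 40 mm is open. All look alike; with the coin in the foot about 360 g, without about 110 g (each up to 15 % off). On the desk at the start; may be absent.
- round_tray: round wooden tray fixed on the desk, 198 mm across, rim 12 mm high and 4 mm thick, floor 4 mm above the desk; origin at its centre on the desk.
- return_tray: black rectangular tray fixed on the desk, 268 mm (its x) by 123 mm (its y), walls 14 mm high and 4 mm thick, floor 4 mm above the desk; origin at its centre on the desk.
- mug: white mug, 80 mm across and 90 mm high; a bystander, origin under its centre.
- mouse: grey computer mouse, 60 by 105 by 34 mm; a bystander, origin under its centre.
- desk_phone: black desk phone, 70 by 160 by 33 mm; a bystander, origin under its centre.

How it is judged:
On the way:
1. the gate is slid open while a cup with the coin stands under the chute (value of joint gate above 0.02 m and horizontal distance between any of cup_b_mid, cup_d_mid and cup_spot below 0.025 m), for 0.1 s.
At the end, for the whole second after the job is handed in: Coin cups upright on the round tray (axis within 68 mm of its centre), exactly two mints in each; other cups upright inside the rectangular tray, without mints; all other mints in the dispenser's cells; gate shut to within 5 mm; cups at rest (value of joint gate below 0.005 m and ((z of mint1_center in the frame of dispenser above 0.155 m and x of mint1_center in the frame of dispenser between -0.02 and 0.02 m) or distance between mint1_center and cup_b_mid below 0.03 m or distance between mint1_center and cup_d_mid below 0.03 m) and ((z of mint2_center in the frame of dispenser above 0.155 m and x of mint2_center in the frame of dispenser between -0.02 and 0.02 m) or distance between mint2_center and cup_b_mid below 0.03 m or distance between mint2_center and cup_d_mid below 0.03 m) and ((z of mint3_center in the frame of dispenser above 0.155 m and x of mint3_center in the frame of dispenser between -0.02 and 0.02 m) or distance between mint3_center and cup_b_mid below 0.03 m or distance between mint3_center and cup_d_mid below 0.03 m) and ((z of mint4_center in the frame of dispenser above 0.155 m and x of mint4_center in the frame of dispenser between -0.02 and 0.02 m) or distance between mint4_center and cup_b_mid below 0.03 m or distance between mint4_center and cup_d_mid below 0.03 m) and ((z of mint5_center in the frame of dispenser above 0.155 m and x of mint5_center in the frame of dispenser between -0.02 and 0.02 m) or distance between mint5_center and cup_b_mid below 0.03 m or distance between mint5_center and cup_d_mid below 0.03 m) and angle between each of cup_b_mid, cup_d_mid, cup_a_mid, cup_c_mid, cup_e_mid's own z axis and vertical below 0.12 rad and height (world z) of each of cup_b_mid, cup_d_mid, cup_a_mid, cup_c_mid, cup_e_mid below 0.047 m and linear speed of each of cup_b, cup_d, cup_a, cup_c, cup_e below 0.02 m/s and horizontal distance between each of cup_b_mid, cup_d_mid and round_tray below 0.068 m and (distance between each of mint1_center, mint2_center and cup_b_mid below 0.03 m or distance between each of mint1_center, mint3_center and cup_b_mid below 0.03 m or distance between each of mint1_center, mint4_center and cup_b_mid below 0.03 m or distance between each of mint1_center, mint5_center and cup_b_mid below 0.03 m or distance between each of mint2_center, mint3_center and cup_b_mid below 0.03 m or distance between each of mint2_center, mint4_center and cup_b_mid below 0.03 m or distance between each of mint2_center, mint5_center and cup_b_mid below 0.03 m or distance between each of mint3_center, mint4_center and cup_b_mid below 0.03 m or distance between each of mint3_center, mint5_center and cup_b_mid below 0.03 m or distance between each of mint4_center, mint5_center and cup_b_mid below 0.03 m) and not (distance between each of mint1_center, mint2_center, mint3_center and cup_b_mid below 0.03 m or distance between each of mint1_center, mint2_center, mint4_center and cup_b_mid below 0.03 m or distance between each of mint1_center, mint2_center, mint5_center and cup_b_mid below 0.03 m or distance between each of mint1_center, mint3_center, mint4_center and cup_b_mid below 0.03 m or distance between each of mint1_center, mint3_center, mint5_center and cup_b_mid below 0.03 m or distance between each of mint1_center, mint4_center, mint5_center and cup_b_mid below 0.03 m or distance between each of mint2_center, mint3_center, mint4_center and cup_b_mid below 0.03 m or distance between each of mint2_center, mint3_center, mint5_center and cup_b_mid below 0.03 m or distance between each of mint2_center, mint4_center, mint5_center and cup_b_mid below 0.03 m or distance between each of mint3_center, mint4_center, mint5_center and cup_b_mid below 0.03 m) and (distance between each of mint1_center, mint2_center and cup_d_mid below 0.03 m or distance between each of mint1_center, mint3_center and cup_d_mid below 0.03 m or distance between each of mint1_center, mint4_center and cup_d_mid below 0.03 m or distance between each of mint1_center, mint5_center and cup_d_mid below 0.03 m or distance between each of mint2_center, mint3_center and cup_d_mid below 0.03 m or distance between each of mint2_center, mint4_center and cup_d_mid below 0.03 m or distance between each of mint2_center, mint5_center and cup_d_mid below 0.03 m or distance between each of mint3_center, mint4_center and cup_d_mid below 0.03 m or distance between each of mint3_center, mint5_center and cup_d_mid below 0.03 m or distance between each of mint4_center, mint5_center and cup_d_mid below 0.03 m) and not (distance between each of mint1_center, mint2_center, mint3_center and cup_d_mid below 0.03 m or distance between each of mint1_center, mint2_center, mint4_center and cup_d_mid below 0.03 m or distance between each of mint1_center, mint2_center, mint5_center and cup_d_mid below 0.03 m or distance between each of mint1_center, mint3_center, mint4_center and cup_d_mid below 0.03 m or distance between each of mint1_center, mint3_center, mint5_center and cup_d_mid below 0.03 m or distance between each of mint1_center, mint4_center, mint5_center and cup_d_mid below 0.03 m or distance between each of mint2_center, mint3_center, mint4_center and cup_d_mid below 0.03 m or distance between each of mint2_center, mint3_center, mint5_center and cup_d_mid below 0.03 m or distance between each of mint2_center, mint4_center, mint5_center and cup_d_mid below 0.03 m or distance between each of mint3_center, mint4_center, mint5_center and cup_d_mid below 0.03 m) and x of cup_a_mid in the frame of return_tray between -0.103 and 0.103 m and y of cup_a_mid in the frame of return_tray between -0.031 and 0.031 m and x of cup_c_mid in the frame of return_tray between -0.103 and 0.103 m and y of cup_c_mid in the frame of return_tray between -0.031 and 0.031 m and x of cup_e_mid in the frame of return_tray between -0.103 and 0.103 m and y of cup_e_mid in the frame of return_tray between -0.031 and 0.031 m); the robot touches nothing.
It fails at once if the mug is moved by more than 3 cm (distance of mug from where it was at the start of the episode above 0.03 m).
It fails at once if the mouse is moved by more than 3 cm (distance of mouse from where it was at the start of the episode above 0.03 m).
It fails at once if the desk phone is moved by more than 3 cm (distance of desk_phone from where it was at the start of the episode above 0.03 m).
Of cup_b, cup_d only 1 to 2 are there at a start; the rules pass over those that are not, and their reading is None.
Of cup_a, cup_c, cup_e only 2 to 3 are there at a start; the rules pass over those that are not, and their reading is None.
At some moment in a run one of cup_a, cup_b, cup_c, cup_d, cup_e may be knocked a few centimetres aside while the robot is not near it.
It also fails if it takes over 210 s, if anything falls off the work surface, if the arm or the gripper's body presses on something with over 40 N, if the wrist force passes 120 N, or if a joint passes its speed limit or range.

## Working session

There is one attempt and no reset: what is moved stays moved. The work goes in short steps, Python scripts to look and compute and a shell command to move; the robot and the scene stay as the last step left them, time stands still between calls to the robot, and variables do not carry over. Pictures are saved under pics/ and viewed, at most 14 in all, crops included, and the job is handed in when it is done.

```bash
mkdir -p pics; ls; python3 - <<'E'
from station import manip
import cv2,numpy as np
print(manip.sense())
for n in ("scene","top"):
    p,d=manip.snapshot(n); cv2.imwrite(f"pics/{n}0.png",p[...,::-1]); np.savez(f"{n}0.npz",p=p,d=d)
    print(n,manip.camera_model(n))
E
```

```text
pics
{'t': 0.0, 'q': array([ 1.11250084e+00,  5.28500729e-01,  1.43395333e+00, -4.87834310e-05,
        1.18141239e+00, -1.78484624e-01]), 'qd': array([ 0.00143883,  0.00086301, -0.00133724,  0.00174315,  0.00098844,
       -0.00149055]), 'tau': array([-2.21024675e-04, -4.42356241e+01, -1.78023738e+01, -3.10751775e-04,
        8.52379831e-03, -2.81579581e-06]), 'tcp_pos': array([0.1723165 , 0.60016412, 0.30289599]), 'tool_rot': array([ 1.39440188e-01,  9.90229843e-01, -1.08681841e-03, -3.34470384e-04]), 'force': array([ 0.51453412, -0.04661702, -0.66646038]), 'ft_torque': array([ 0.03160011,  0.01362754, -0.03702852]), 'gripper_force': 0.0, 'finger_gap': 1.00206891661138}
scene {'fx': 432.2681837252196, 'fy': 432.2681837252196, 'cx': 284.1960598416763, 'cy': 213.81262814728228, 'origin': array([ 1.44495723, -0.0205561 ,  1.04453129]), 'attitude': array([0.27458863, 0.24569566, 0.6236749 , 0.68939419])}
top {'fx': 542.1558477711392, 'fy': 542.1558477711392, 'cx': 284.55745498497623, 'cy': 209.5395008898063, 'origin': array([0.3890517 , 0.05862256, 1.3552845 ]), 'attitude': array([-0.05410963,  0.05231523,  0.70673418, -0.70346433])}
```

View pics/top0.png

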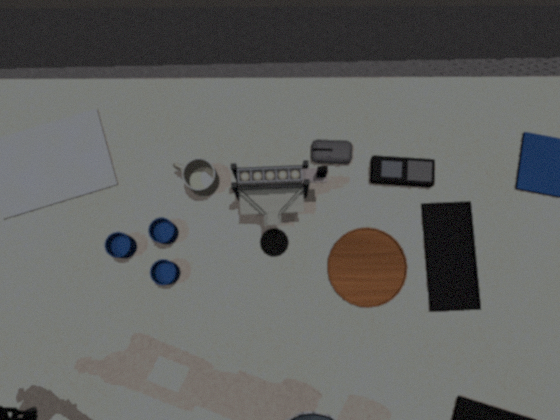

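View pics/scene0.png

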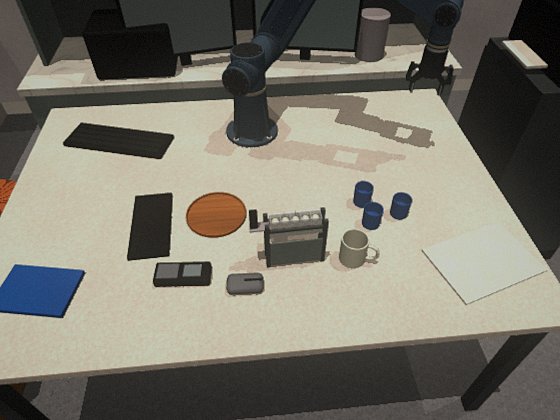

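Top view: three blue cups (121,245), (163,231), (165,272); the dispenser row is around (270,175), with the tab at (322,172) and the dark spot disc at (274,242). The round tray is at (367,267), the rectangular tray at (450,256), the mug at (200,177), the mouse at (331,151) and the phone at (402,171). Three cups means one heavy and two light.

```bash
cat > h.py <<'E'
import numpy as np,cv2
from scipy.spatial.transform import Rotation as R
from scipy.optimize import least_squares
from station import manip
def rays(n,uv,cm):
    uv=np.asarray(uv,float); x=(uv[...,0]-cm['cx'])/cm['fx']; y=(uv[...,1]-cm['cy'])/cm['fy']
    if n=='wrist':
        r=np.hypot(x,y); s=np.where(r>1e-9,np.tan(r)/np.maximum(r,1e-9),1); x,y=x*s,y*s
    return R.from_quat(cm['attitude']).apply(np.stack([x,-y,-np.ones_like(x)],-1).reshape(-1,3)).reshape(uv.shape[:-1]+(3,))
def plane(n,uv,z,cm):
    d=rays(n,uv,cm); return cm['origin']+d*((z-cm['origin'][2])/d[...,2])[...,None]
def cloud(n,d,cm):
    v,u=np.indices(d.shape); P=cm['origin']+rays(n,np.stack([u,v],-1),cm)*d[...,None]
    P[d<=0]=np.nan; return P
def circ(p,r=None):
    c0=p.mean(0)
    if r: return least_squares(lambda c:np.hypot(*(p-c).T)-r,c0,loss='soft_l1',f_scale=.002).x
    s=least_squares(lambda c:np.hypot(*(p-c[:2]).T)-c[2],[*c0,.05],loss='soft_l1',f_scale=.002).x; return s
def blobs(m,a=30):
    n,l,s,c=cv2.connectedComponentsWithStats(m.astype(np.uint8)); return [(l==i,c[i],s[i]) for i in range(1,n) if s[i][4]>=a]
E
python3 - <<'E'
from h import *
for n in('top',):
    z=np.load(f'{n}0.npz'); p,d=z['p'].astype(int),z['d']; cm=manip.camera_model(n); P=cloud(n,d,cm)
    Z=P[...,2]
    print('desk z',[np.nanmedian(Z[330:340,c:c+10]).round(4) for c in(30,250,500)])
    blue=(p[...,2]>p[...,0]*1.6)&(p[...,2]>50)
    for m,c,s in blobs(blue,100): 
        q=P[m]; q2=q[q[:,2]>.064][:,:2]; 
        print('blue',c.round(),s[4],len(q2),np.nanmax(q[:,2]).round(3), circ(q2,.030).round(4) if len(q2)>5 else '', circ(q2).round(4) if len(q2)>5 else '')
    dark=(p.max(-1)<50)
    for m,c,s in blobs(dark,60):
        print('dark',c.round(1),s,'z',np.nanmedian(P[m][:,2]).round(3),'ctr',np.nanmean(P[m],0).round(4), 'ctr0',plane(n,c,0.0,cm).round(4))
    wood=(p[...,0]>p[...,2]*1.8)&(p[...,0]>80)
    for m,c,s in blobs(wood,200):
        k=cv2.findContours(m.astype(np.uint8),0,2)[0][0][:,0]
        print('wood',c,circ(plane(n,k,.012,cm)[:,:2]).round(4))
    # high points
    m=(Z>.195)&(Z<.23)
    for b,c,s in blobs(m,5): print('tab',c,s,np.nanmean(P[b],0).round(4))
    m=(Z>.14)&(Z<.195)
    for b,c,s in blobs(m,20): print('disp',c,s,np.nanmean(P[b],0).round(4),cv2.minAreaRect(P[b][:,:2].astype(np.float32)))
    m=(Z>.024)&(Z<.12)
    for b,c,s in blobs(m,20): print('obj',c.round(),s,np.nanmean(P[b],0).round(3),np.nanmin(P[b],0).round(3),np.nanmax(P[b],0).round(3))
E
python3 -c "
import cv2;i=cv2.imread('pics/top0.png')[130:290,80:500];cv2.imwrite('pics/c1.png',cv2.resize(cv2.convertScaleAbs(i,alpha=1.8),(798,304)))"
```

```text
desk z [np.float64(0.0001), np.float64(-0.0003), np.float64(-0.0002)]
blue [540. 165.] 2302 0 0.023  
blue [163. 231.] 385 61 0.076 [0.5377 0.3578] [0.5367 0.3565 0.0284]
blue [120. 245.] 378 70 0.076 [0.5037 0.4603] [0.5027 0.4592 0.0285]
blue [165. 273.] 404 58 0.075 [0.4378 0.3511] [0.4371 0.3494 0.0284]
dark [272.2  32.7] [    0     0   560    69 29750] z -0.751 ctr [ 1.4486  0.1109 -0.7499] ctr0 [1.0709 0.0924 0.    ]
dark [329.9 161.3] [312 157  37   7  88] z 0.024 ctr [ 0.7135 -0.0532  0.0238] ctr0 [ 0.7193 -0.0552  0.    ]
dark [396.3 172.6] [370 156  64  31 911] z 0.029 ctr [ 0.6825 -0.2182  0.0281] ctr0 [ 0.6887 -0.2241  0.    ]
dark [193.4 167.2] [185 160  23  20 135] z 0.046 ctr [0.695  0.2867 0.0446] ctr0 [0.7055 0.2945 0.    ]
dark [321.2 171.8] [316 166  11  12 106] z 0.211 ctr [ 0.6473 -0.0191  0.1991] ctr0 [ 0.6919 -0.0326  0.    ]
dark [209.3 188.2] [195 176  23  19 104] z 0.047 ctr [0.6413 0.2459 0.0478] ctr0 [0.6506 0.2528 0.    ]
dark [270.3 186.8] [232 180  77  18 443] z 0.153 ctr [0.6254 0.0931 0.143 ] ctr0 [0.6535 0.0975 0.    ]
dark [450.  256.4] [ 422  202  
[... 1894 characters left out ...]
217  29  27 596] [0.539 0.36  0.043] [0.507 0.327 0.024] [0.568 0.388 0.076]
obj [119. 245.] [104 232  31  26 627] [0.504 0.463 0.044] [0.472 0.429 0.024] [0.532 0.492 0.077]
obj [164. 272.] [150 259  29  26 601] [0.438 0.353 0.042] [0.409 0.32  0.024] [0.467 0.38  0.077]
obj [474. 410.] [471 405   6  10  29] [ 0.113 -0.38   0.026] [ 0.104 -0.386  0.024] [ 0.124 -0.373  0.029]
obj [466. 411.] [463 406   7  10  29] [ 0.112 -0.362  0.026] [ 0.102 -0.369  0.024] [ 0.123 -0.355  0.029]
obj [483. 415.] [474 408  21  12  52] [ 0.102 -0.4    0.026] [ 0.092 -0.427  0.024] [ 0.118 -0.38   0.03 ]
obj [502. 418.] [496 416  13   4  24] [ 0.095 -0.445  0.026] [ 0.092 -0.46   0.024] [ 0.1   -0.431  0.029]
```

View pics/c1.png

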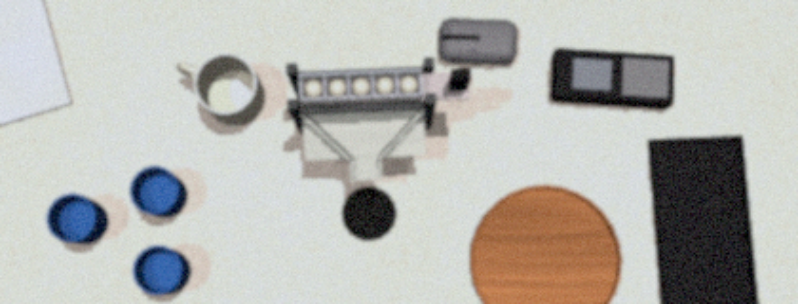

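```bash
cat >> h.py <<'E'
def go(*pts,yaw=None):
    """print shifts (dp units, tool axes) from present pose through TCP points"""
    s=manip.sense(); q=R.from_quat(s['tool_rot']); p=s['tcp_pos']; M=q.as_matrix()
    print('t',s['t'].__round__(2) if hasattr(s['t'],'__round__') else s['t'],'tcp',p.round(4),'yawY',np.degrees(np.arctan2(M[1,1],M[0,1])).round(2),'tilt',(M[:,2]).round(3),'F',s['force'].round(2),'gap',round(float(s['finger_gap']),3),'g',s['gripper_force'])
    for t in pts:
        d=q.inv().apply(np.array(t)-p)/.5; print(np.round(t,3),'dp',d.round(4),'rows>=',np.ceil(np.linalg.norm(d)/.0834)); p=np.array(t)
E
python3 - <<'E'
from h import *
z=np.load('top0.npz'); p=z['p'].astype(int); cm=manip.camera_model('top'); P=cloud('top',z['d'],cm)
m=(p.max(-1)<50); 
for b,c,s in blobs(m,4000):
    if s[1]>100:
        for zz in(.004,.014):
            k=np.argwhere(b)[:,::-1]; print('tray',cv2.minAreaRect(plane('top',k,zz,cm)[:,:2].astype(np.float32)))
w=(p.min(-1)>125)&(P[...,2]>.15)&(P[...,2]<.19)
for b,c,s in blobs(w,8): print('mint',c.round(1),s[4],plane('top',c,.176,cm).round(4),np.nanmedian(P[b][:,2]).round(3))
sp=np.array([.5128,.0893]);
z=np.load('scene0.npz'); p=z['p'].astype(int); cm=manip.camera_model('scene'); P=cloud('scene',z['d'],cm)
b=(p[...,2]>p[...,0]*1.5)&(p[...,2]>40)&(P[...,1]>.25)&(P[...,2]>.0)&(P[...,2]<.1)
for m,c,s in blobs(b,40): print('cup scene',c.round(),s[4],np.nanmin(P[m],0).round(3),np.nanmax(P[m],0).round(3))
b=(P[...,2]>.2)&(P[...,2]<.23)&(P[...,0]>.5)
for m,c,s in blobs(b,5): print('tab scene',c.round(),np.nanmin(P[m],0).round(3),np.nanmax(P[m],0).round(3))
go()
E
python3 -m crank '[{"dp":[0,0,0],"delta_rot":[0,0,-0.0161],"fingers":1},{"dp":[0,0,0],"delta_rot":[0,0,-0.0161],"fingers":1},{"dp":[0,0,0],"delta_rot":[0,0,-0.0161],"fingers":1},{"dp":[0,0,0],"delta_rot":[0,0,0],"fingers":1}]' 40
```

```text
tray ((0.47700396180152893, -0.3490680754184723), (0.2659636437892914, 0.12374042719602585), 2.1378540992736816)
tray ((0.47635307908058167, -0.34605103731155396), (0.2639954388141632, 0.12282470613718033), 2.1378469467163086)
cup scene [364. 188.] 129 [0.405 0.32  0.027] [0.469 0.38  0.077]
cup scene [402. 200.] 145 [0.469 0.429 0.027] [0.534 0.489 0.077]
cup scene [370. 212.] 327 [0.442 0.322 0.   ] [0.571 0.387 0.075]
cup scene [398. 216.] 43 [0.508 0.434 0.001] [0.533 0.474 0.033]
tab scene [253. 213.] [ 0.642 -0.031  0.2  ] [ 0.661 -0.009  0.219]
t 0.1 tcp [0.1724 0.6002 0.303 ] yawY 73.97 tilt [-0.001 -0.002 -1.   ] F [-0.6  -0.71  0.3 ] gap 1.005 g 0.0
t: 0.43
tcp_pos: [0.1724, 0.6004, 0.3033]
tool_rot: [-0.013, 1.0, -0.001, -0.0]
force: [0.4, 0.8, -0.6]
finger_gap: 0.999
gripper_force: 0.0
```

```bash
python3 - <<'E'
from h import *
go((.5375,.3575,.26),(.5375,.3575,.104),(.5375,.3575,.22))
E
```

```text
t 0.43 tcp [0.1724 0.6004 0.3033] yawY 91.45 tilt [-0.001 -0.001 -1.   ] F [ 0.42  0.82 -0.63] gap 0.999 g 0.0
[0.538 0.358 0.26 ] dp [-0.7177 -0.5041  0.0868] rows>= 11.0
[0.538 0.358 0.104] dp [-2.00e-04  3.00e-04  3.12e-01] rows>= 4.0
[0.538 0.358 0.22 ] dp [ 1.00e-04 -3.00e-04 -2.32e-01] rows>= 3.0
```

```bash
python3 -m crank '[{"dp":[-0.06,-0.042,0.007],"delta_rot":[0,0,0],"fingers":1},{"dp":[-0.06,-0.042,0.007],"delta_rot":[0,0,0],"fingers":1},{"dp":[-0.06,-0.042,0.007],"delta_rot":[0,0,0],"fingers":1},{"dp":[-0.06,-0.042,0.007],"delta_rot":[0,0,0],"fingers":1},{"dp":[-0.06,-0.042,0.007],"delta_rot":[0,0,0],"fingers":1},{"dp":[-0.06,-0.042,0.007],"delta_rot":[0,0,0],"fingers":1},{"dp":[-0.06,-0.042,0.007],"delta_rot":[0,0,0],"fingers":1},{"dp":[-0.06,-0.042,0.007],"delta_rot":[0,0,0],"fingers":1},{"dp":[-0.06,-0.042,0.007],"delta_rot":[0,0,0],"fingers":1},{"dp":[-0.06,-0.042,0.007],"delta_rot":[0,0,0],"fingers":1},{"dp":[-0.06,-0.042,0.007],"delta_rot":[0,0,0],"fingers":1},{"dp":[-0.058,-0.042,0.007],"delta_rot":[0,0,0],"fingers":1}]'
python3 -m crank '[{"dp":[0,0,0],"delta_rot":[0,0,0],"fingers":1},{"dp":[0,0,0],"delta_rot":[0,0,0],"fingers":1}]'
python3 - <<'E'
from h import *
go((.5375,.3575,.104))
n='wrist';cm=manip.camera_model(n);p,d=manip.snapshot(n);cv2.imwrite('pics/w1.png',p[...,::-1]);np.savez('w1.npz',p=p,d=d,**cm);print(cm)
n='top';cm=manip.camera_model(n);p,d=manip.snapshot(n);p=p.astype(int);P=cloud(n,d,cm)
for m,c,s in blobs((p[...,2]>p[...,0]*1.6)&(p[...,2]>50),60): print(c.round(),s[4],np.nanmin(P[m],0).round(3),np.nanmax(P[m],0).round(3))
E
```

```text
t: 1.43
tcp_pos: [0.5388, 0.3559, 0.2614]
tool_rot: [-0.01, 1.0, -0.0, -0.0]
force: [1.0, 0.6, -0.2]
finger_gap: 0.998
gripper_force: 0.0
t: 1.6
tcp_pos: [0.539, 0.3556, 0.2611]
tool_rot: [-0.009, 1.0, -0.0, -0.001]
force: [-0.3, 0.7, 0.4]
finger_gap: 1.001
gripper_force: 0.0
t 1.6 tcp [0.539  0.3556 0.2611] yawY 91.01 tilt [-0.001 -0.    -1.   ] F [-0.27  0.72  0.42] gap 1.001 g 0.0
[0.538 0.358 0.104] dp [0.0025 0.0039 0.3142] rows>= 4.0
{'fx': 325.19226210127806, 'fy': 325.19226210127806, 'cx': 278.1591212648309, 'cy': 213.01140869261818, 'origin': array([0.47392885, 0.35357039, 0.33114623]), 'attitude': array([-0.09035342, -0.09311645,  0.70718368,  0.6950229 ])}
[539. 165.] 2311 [ 0.624 -0.641  0.001] [ 0.789 -0.523  0.023]
[164. 233.] 271 [0.508 0.307 0.022] [0.551 0.385 0.268]
[119. 240.] 181 [0.453 0.292 0.023] [0.532 0.488 0.575]
[167. 273.] 321 [0.408 0.245 0.023] [0.465 0.373 0.542]
```

View pics/w1.png

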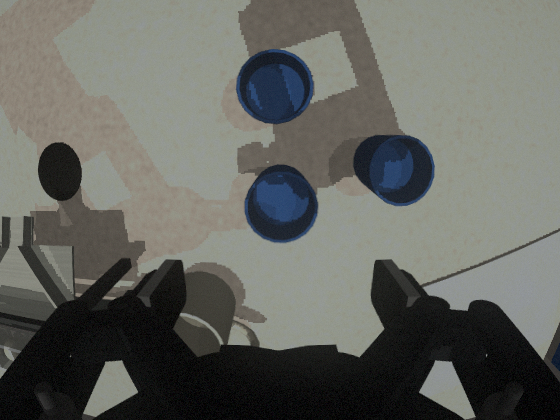

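Wrist view: the cup rims are centred at about (281,207) for the target, (275,87) and (400,170), with the fingers flanking at (165,285) and (395,285). I'll cast these onto z=0.07.

```bash
cat >> h.py <<'E'
def cups_wrist(save=None):
    n='wrist';cm=manip.camera_model(n);p,d=manip.snapshot(n)
    if save: cv2.imwrite(save,p[...,::-1])
    p=p.astype(int);P=cloud(n,d,cm); print('cam',cm['origin'].round(3))
    v,u=np.indices(d.shape)
    m=(p[...,2]>p[...,0]*1.5)&(p[...,2]>p[...,1]*1.2)&(p[...,2]>35)
    m&=(u>3)
    for b,c,s in blobs(m,400):
        q=P[b]; q=q[np.abs(q[:,2]-.07)<.004][:,:2]
        print('cup px',c.round(),s[4],'rim',len(q),circ(q,.0295).round(4) if len(q)>20 else '',circ(q).round(4) if len(q)>20 else '')
E
python3 - <<'E'
from h import *
cm=manip.camera_model('wrist')
print(plane('wrist',np.array([[281,207],[275,87],[400,170]]),.07,cm).round(4))
cups_wrist()
E
```

```text
[[0.5359 0.3592 0.07  ]
 [0.438  0.3522 0.07  ]
 [0.5011 0.4595 0.07  ]]
cam [0.472 0.355 0.332]
cup px [274.  90.] 4060 rim 818 [0.4394 0.3503] [0.4393 0.3504 0.0289]
cup px [393. 171.] 3001 rim 702 [0.5043 0.46  ] [0.5043 0.4599 0.029 ]
cup px [280. 204.] 3488 rim 742 [0.5387 0.3573] [0.5386 0.3573 0.0289]
```

```bash
python3 -m crank '[{"dp":[0.002,0.004,0.05],"delta_rot":[0,0,0],"fingers":1},{"dp":[0,0,0.07],"delta_rot":[0,0,0],"fingers":1},{"dp":[0,0,0.07],"delta_rot":[0,0,0],"fingers":1},{"dp":[0,0,0.07],"delta_rot":[0,0,0],"fingers":1},{"dp":[0,0,0.054],"delta_rot":[0,0,0],"fingers":1},{"dp":[0,0,0],"delta_rot":[0,0,0],"fingers":1},{"dp":[0,0,0],"delta_rot":[0,0,0],"fingers":-1},{"dp":[0,0,0],"delta_rot":[0,0,0],"fingers":-1},{"dp":[0,0,0],"delta_rot":[0,0,0],"fingers":-1},{"dp":[0,0,0],"delta_rot":[0,0,0],"fingers":-1},{"dp":[0,0,0],"delta_rot":[0,0,0],"fingers":-1},{"dp":[0,0,0],"delta_rot":[0,0,0],"fingers":-1}]' 40
```

```text
t: 2.75
tcp_pos: [0.5374, 0.36, 0.1071]
tool_rot: [-0.012, 1.0, 0.001, 0.002]
force: [-0.5, -0.1, 6.2]
finger_gap: 0.717
gripper_force: 44.6
```

```bash
python3 -m crank '[{"dp":[0,0,-0.04],"delta_rot":[0,0,0],"fingers":-1},{"dp":[0,0,-0.06],"delta_rot":[0,0,0],"fingers":-1},{"dp":[0,0,-0.06],"delta_rot":[0,0,0],"fingers":-1},{"dp":[0,0,-0.06],"delta_rot":[0,0,0],"fingers":-1},{"dp":[0,0,-0.04],"delta_rot":[0,0,0],"fingers":-1},{"dp":[0,0,0],"delta_rot":[0,0,0],"fingers":-1},{"dp":[0,0,0],"delta_rot":[0,0,0],"fingers":-1}]' >/dev/null
for i in 1 2 3 4 5; do python3 -m crank '[{"dp":[0,0,0],"delta_rot":[0,0,0],"fingers":-1}]' | grep force: ; done
python3 - <<'E'
from h import *
go((.45,.33,.23),(.45,-.345,.23))
E
```

```text
force: [-0.2, 0.2, -3.5]
gripper_force: 45.6
force: [-0.1, -0.2, -3.4]
gripper_force: 45.6
force: [-0.5, 0.5, -4.8]
gripper_force: 45.6
force: [0.2, -0.3, -4.2]
gripper_force: 45.6
force: [-0.2, 0.2, -4.3]
gripper_force: 45.6
t 3.75 tcp [0.5361 0.3591 0.2337] yawY 91.35 tilt [-0.002 -0.001 -1.   ] F [-0.15  0.22 -4.34] gap 0.713 g 45.58208373142406
[0.45 0.33 0.23] dp [ 0.1735 -0.054   0.0077] rows>= 3.0
[ 0.45  -0.345  0.23 ] dp [ 3.1900e-02 -1.3496e+00  1.2000e-03] rows>= 17.0
```

It weighs about 4 N, so it's heavy and goes to the spot.

```bash
python3 - <<'E'
from h import *
go((.485,.0895,.23),(.485,.0895,.115),(.511,.0895,.115),(.511,.0895,.108))
E
```

```text
t 3.75 tcp [0.5361 0.3591 0.2337] yawY 91.35 tilt [-0.002 -0.001 -1.   ] F [-0.15  0.22 -4.34] gap 0.713 g 45.58208373142406
[0.485 0.09  0.23 ] dp [ 0.1149 -0.5365  0.008 ] rows>= 7.0
[0.485 0.09  0.115] dp [-4.0e-04  2.0e-04  2.3e-01] rows>= 3.0
[0.511 0.09  0.115] dp [-0.052  -0.0012 -0.0001] rows>= 1.0
[0.511 0.09  0.108] dp [-0.     0.     0.014] rows>= 1.0
```

```bash
python3 -m crank '[{"dp":[0.013,-0.04,0],"delta_rot":[0,0,0],"fingers":-1},{"dp":[0.013,-0.06,0],"delta_rot":[0,0,0],"fingers":-1},{"dp":[0.013,-0.06,0.001],"delta_rot":[0,0,0],"fingers":-1},{"dp":[0.013,-0.06,0.001],"delta_rot":[0,0,0],"fingers":-1},{"dp":[0.013,-0.06,0.001],"delta_rot":[0,0,0],"fingers":-1},{"dp":[0.013,-0.06,0.001],"delta_rot":[0,0,0],"fingers":-1},{"dp":[0.013,-0.06,0.002],"delta_rot":[0,0,0],"fingers":-1},{"dp":[0.013,-0.06,0.002],"delta_rot":[0,0,0],"fingers":-1},{"dp":[0.01,-0.045,0],"delta_rot":[0,0,0],"fingers":-1},{"dp":[0,-0.032,0],"delta_rot":[0,0,0],"fingers":-1},{"dp":[0,0,0],"delta_rot":[0,0,0],"fingers":-1},{"dp":[0,0,0],"delta_rot":[0,0,0],"fingers":-1}]'
python3 - <<'E'
from h import *
go((.485,.0895,.115),(.511,.0895,.115),(.511,.0895,.108))
E
```

```text
t: 4.75
tcp_pos: [0.4863, 0.0888, 0.2311]
tool_rot: [-0.011, 1.0, 0.0, 0.0]
force: [0.5, -0.3, -4.9]
finger_gap: 0.71
gripper_force: 45.8
t 4.75 tcp [0.4863 0.0888 0.2311] yawY 91.22 tilt [ 0.001  0.    -1.   ] F [ 0.51 -0.32 -4.89] gap 0.71 g 45.81636656541377
[0.485 0.09  0.115] dp [0.0027 0.0015 0.2322] rows>= 3.0
[0.511 0.09  0.115] dp [-0.052  -0.0011  0.    ] rows>= 1.0
[0.511 0.09  0.108] dp [ 0.    -0.     0.014] rows>= 1.0
```

```bash
python3 -m crank '[{"dp":[0,0,0.05],"delta_rot":[0,0,0],"fingers":-1},{"dp":[0.003,0.001,0.07],"delta_rot":[0,0,0],"fingers":-1},{"dp":[0,0,0.07],"delta_rot":[0,0,0],"fingers":-1},{"dp":[0,0,0.038],"delta_rot":[0,0,0],"fingers":-1},{"dp":[-0.026,0,0],"delta_rot":[0,0,0],"fingers":-1},{"dp":[-0.026,0,0],"delta_rot":[0,0,0],"fingers":-1},{"dp":[0,0,0.003],"delta_rot":[0,0,0],"fingers":-1},{"dp":[0,0,0],"delta_rot":[0,0,0],"fingers":-1},{"dp":[0,0,0],"delta_rot":[0,0,0],"fingers":-1}]'
python3 - <<'E'
from h import *
go((.511,.0895,.108))
E
```

```text
t: 5.5
tcp_pos: [0.5093, 0.0913, 0.1153]
tool_rot: [-0.012, 1.0, 0.0, -0.001]
force: [0.1, -0.2, -3.5]
finger_gap: 0.712
gripper_force: 45.9
t 5.5 tcp [0.5093 0.0913 0.1153] yawY 91.41 tilt [-0.002  0.    -1.   ] F [ 0.11 -0.23 -3.48] gap 0.712 g 45.90073371422477
[0.511 0.09  0.108] dp [-0.0033 -0.0036  0.0147] rows>= 1.0
```

Lower it in small steps until contact.

```bash
python3 -m crank '[{"dp":[-0.003,-0.003,0.006],"delta_rot":[0,0,0],"fingers":-1},{"dp":[0,0,0.004],"delta_rot":[0,0,0],"fingers":-1},{"dp":[0,0,0],"delta_rot":[0,0,0],"fingers":-1}]' | grep -E 'tcp|^force'
for i in 1 2 3; do python3 -m crank '[{"dp":[0,0,0.003],"delta_rot":[0,0,0],"fingers":-1},{"dp":[0,0,0],"delta_rot":[0,0,0],"fingers":-1}]' | grep -E 'tcp|^force'; done
```

```text
tcp_pos: [0.5112, 0.0891, 0.1102]
force: [-0.5, 0.6, -3.5]
tcp_pos: [0.5115, 0.089, 0.1088]
force: [0.6, -0.5, -4.1]
tcp_pos: [0.5118, 0.089, 0.1074]
force: [0.2, -0.1, -3.1]
tcp_pos: [0.5119, 0.089, 0.1072]
force: [-1.9, -0.4, 6.3]
```

```bash
python3 -m crank '[{"dp":[0,0,0],"delta_rot":[0,0,0],"fingers":1},{"dp":[0,0,0],"delta_rot":[0,0,0],"fingers":1},{"dp":[0,0,0],"delta_rot":[0,0,0],"fingers":1},{"dp":[0,0,0],"delta_rot":[0,0,0],"fingers":1},{"dp":[0,0,0],"delta_rot":[0,0,0],"fingers":1},{"dp":[0,0,-0.03],"delta_rot":[0,0,0],"fingers":1},{"dp":[0,0,-0.07],"delta_rot":[0,0,0],"fingers":1},{"dp":[0,0,-0.07],"delta_rot":[0,0,0],"fingers":1},{"dp":[0,0,-0.07],"delta_rot":[0,0,0],"fingers":1},{"dp":[0,0,-0.07],"delta_rot":[0,0,0],"fingers":1},{"dp":[0,0,-0.05],"delta_rot":[0,0,0],"fingers":1},{"dp":[0,0,0],"delta_rot":[0,0,0],"fingers":1}]'
python3 - <<'E'
from h import *
cups_wrist('pics/w2.png')
tab=(.6494,-.0201)
go((*tab,.32),(*tab,.259))
E
```

```text
t: 7.25
tcp_pos: [0.5144, 0.0891, 0.2913]
tool_rot: [-0.012, 1.0, -0.0, 0.006]
force: [1.0, -0.1, 0.3]
finger_gap: 1.0
gripper_force: 0.0
cam [0.449 0.087 0.361]
cup px [516. 138.] 1085 rim 355 [0.4391 0.3496] [0.4392 0.3496 0.029 ]
cup px [278. 193.] 3147 rim 608 [0.514  0.0879] [0.514  0.0879 0.029 ]
t 7.3 tcp [0.5132 0.0891 0.2888] yawY 91.37 tilt [ 0.007 -0.    -1.   ] F [-1.19  0.41 -0.86] gap 0.998 g 0.0
[ 0.649 -0.02   0.32 ] dp [-0.2676 -0.2249 -0.0604] rows>= 5.0
[ 0.649 -0.02   0.259] dp [9.00e-04 1.00e-04 1.22e-01] rows>= 2.0
```

View pics/w2.png

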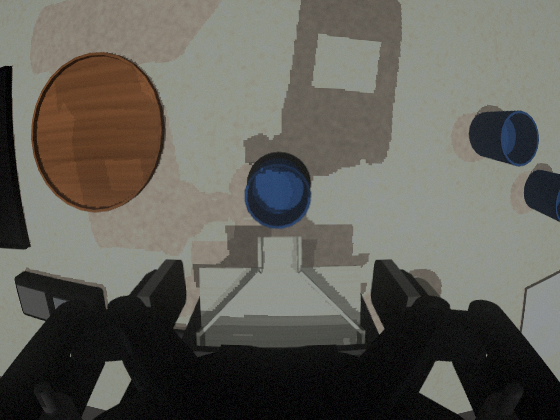

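The cup (278,193) stands upright right under the chute lip (281,235), at (0.514, 0.088). Now the gate tab.

```bash
python3 -m crank '[{"dp":[0,0,-0.06],"delta_rot":[0,0,0],"fingers":1},{"dp":[-0.05,-0.045,0],"delta_rot":[0,0,0],"fingers":1},{"dp":[-0.055,-0.045,0],"delta_rot":[0,0,0],"fingers":1},{"dp":[-0.055,-0.045,0],"delta_rot":[0,0,0],"fingers":1},{"dp":[-0.055,-0.045,0],"delta_rot":[0,0,0],"fingers":1},{"dp":[-0.05,-0.045,0],"delta_rot":[0,0,0],"fingers":1},{"dp":[0,0,0],"delta_rot":[0,0,0],"fingers":1},{"dp":[0,0,0],"delta_rot":[0,0,0],"fingers":1}]'
python3 - <<'E'
from h import *
go((.6494,-.0201,.262))
cm=manip.camera_model('wrist');p,d=manip.snapshot('wrist');P=cloud('wrist',d,cm)
m=(P[...,2]>.2)&(P[...,2]<.222)&(abs(P[...,0]-.65)<.03)&(abs(P[...,1]+.02)<.03)
print(m.sum(),P[m].min(0) if m.any() else '',P[m].max(0) if m.any() else '')
E
```

```text
t: 7.97
tcp_pos: [0.6471, -0.0217, 0.313]
tool_rot: [-0.011, 1.0, 0.0, -0.002]
force: [-0.3, -0.0, -0.7]
finger_gap: 1.003
gripper_force: 0.0
t 7.97 tcp [ 0.6471 -0.0217  0.313 ] yawY 91.22 tilt [-0.004  0.001 -1.   ] F [-0.28 -0.05 -0.71] gap 1.003 g 0.0
[ 0.649 -0.02   0.262] dp [-0.005   0.0029  0.102 ] rows>= 2.0
1197 [ 0.64502529 -0.03206743  0.20008362] [ 0.659544   -0.0099711   0.21791903]
```

```bash
python3 -m crank '[{"dp":[-0.007,0.002,0.05],"delta_rot":[0,0,0],"fingers":1},{"dp":[0,0,0.052],"delta_rot":[0,0,0],"fingers":1},{"dp":[0,0,0],"delta_rot":[0,0,0],"fingers":-1},{"dp":[0,0,0],"delta_rot":[0,0,0],"fingers":-1},{"dp":[0,0,0],"delta_rot":[0,0,0],"fingers":-1},{"dp":[0,0,0],"delta_rot":[0,0,0],"fingers":-1},{"dp":[0,0,0],"delta_rot":[0,0,0],"fingers":-1},{"dp":[0,0,0],"delta_rot":[0,0,0],"fingers":-1},{"dp":[0,0,0],"delta_rot":[0,0,0],"fingers":-1},{"dp":[0,0,0],"delta_rot":[0,0,0],"fingers":-1}]' 30
python3 - <<'E'
from h import *
go((.6494,-.0201,.262))
E
```

```text
t: 8.85
tcp_pos: [0.651, -0.0203, 0.267]
tool_rot: [-0.012, 1.0, -0.001, 0.001]
force: [-1.2, -3.5, 5.7]
finger_gap: 0.249
gripper_force: 34.6
t 8.85 tcp [ 0.651  -0.0203  0.267 ] yawY 91.37 tilt [ 0.003 -0.003 -1.   ] F [-1.2  -3.55  5.71] gap 0.249 g 34.63274896144867
[ 0.649 -0.02   0.262] dp [0.0032 0.0005 0.0099] rows>= 1.0
```

```bash
python3 -m crank '[{"dp":[0,-0.02,0],"delta_rot":[0,0,0],"fingers":-1},{"dp":[0,-0.02,0],"delta_rot":[0,0,0],"fingers":-1},{"dp":[0,-0.02,0],"delta_rot":[0,0,0],"fingers":-1},{"dp":[0,-0.02,0],"delta_rot":[0,0,0],"fingers":-1},{"dp":[0,-0.02,0],"delta_rot":[0,0,0],"fingers":-1},{"dp":[0,-0.02,0],"delta_rot":[0,0,0],"fingers":-1},{"dp":[0,0,0],"delta_rot":[0,0,0],"fingers":-1},{"dp":[0,0,0],"delta_rot":[0,0,0],"fingers":-1},{"dp":[0,0,0],"delta_rot":[0,0,0],"fingers":-1}]'
python3 - <<'E'
from h import *
go((.652,-.0203,.267))
p,d=manip.snapshot('top'); cv2.imwrite('pics/t3.png',cv2.resize(cv2.convertScaleAbs(p[120:280,180:400,::-1],alpha=1.8),(770,560),interpolation=2))
E
```

```text
t: 9.6
tcp_pos: [0.6531, -0.08, 0.267]
tool_rot: [-0.012, 1.0, -0.001, 0.002]
force: [0.9, -1.9, 4.6]
finger_gap: 0.245
gripper_force: 34.5
t 9.6 tcp [ 0.6531 -0.08    0.267 ] yawY 91.34 tilt [ 0.005 -0.002 -1.   ] F [ 0.87 -1.86  4.58] gap 0.245 g 34.49601709842682
[ 0.652 -0.02   0.267] dp [-0.0005  0.1194 -0.0003] rows>= 2.0
```

View pics/t3.png

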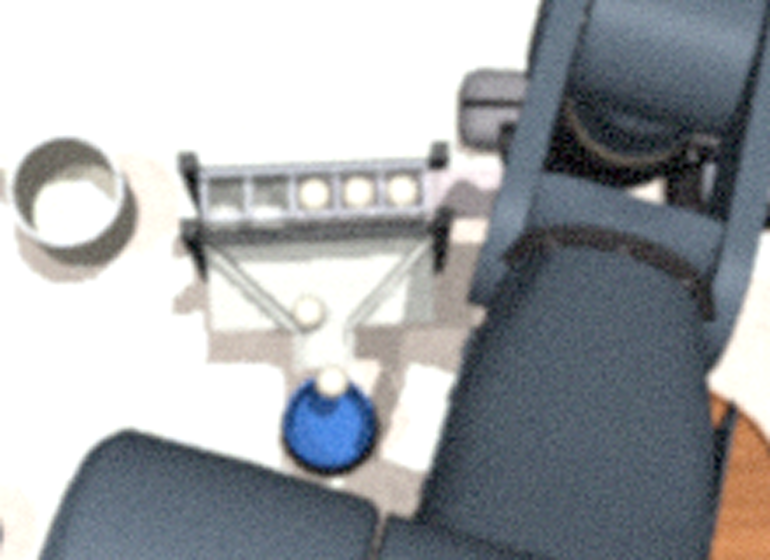

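Cells 1 and 2 (225,195), (268,195) are empty and three mints remain. One mint is entering the cup at (331,380), and the other is rolling down the chute at (309,310). I'll wait, then shut the gate.

```bash
W='x'; python3 -m crank '[{"dp":[0,0,0],"delta_rot":[0,0,0],"fingers":-1},{"dp":[0,0,0],"delta_rot":[0,0,0],"fingers":-1},{"dp":[0,0,0],"delta_rot":[0,0,0],"fingers":-1},{"dp":[0,0,0],"delta_rot":[0,0,0],"fingers":-1},{"dp":[0,0,0],"delta_rot":[0,0,0],"fingers":-1},{"dp":[0,0,0],"delta_rot":[0,0,0],"fingers":-1},{"dp":[0,0,0],"delta_rot":[0,0,0],"fingers":-1},{"dp":[0,0,0],"delta_rot":[0,0,0],"fingers":-1},{"dp":[0,0,0],"delta_rot":[0,0,0],"fingers":-1},{"dp":[0,0,0],"delta_rot":[0,0,0],"fingers":-1},{"dp":[0,0,0],"delta_rot":[0,0,0],"fingers":-1},{"dp":[0,0,0],"delta_rot":[0,0,0],"fingers":-1}]' >/dev/null
python3 -m crank '[{"dp":[0,0.02,0],"delta_rot":[0,0,0],"fingers":-1},{"dp":[0,0.02,0],"delta_rot":[0,0,0],"fingers":-1},{"dp":[0,0.02,0],"delta_rot":[0,0,0],"fingers":-1},{"dp":[0,0.02,0],"delta_rot":[0,0,0],"fingers":-1},{"dp":[0,0.02,0],"delta_rot":[0,0,0],"fingers":-1},{"dp":[0,0.02,0],"delta_rot":[0,0,0],"fingers":-1},{"dp":[0,0.004,0],"delta_rot":[0,0,0],"fingers":-1},{"dp":[0,0.002,0],"delta_rot":[0,0,0],"fingers":-1},{"dp":[0,0,0],"delta_rot":[0,0,0],"fingers":-1}]'
```

```text
t: 11.4
tcp_pos: [0.6511, -0.0198, 0.267]
tool_rot: [-0.012, 1.0, -0.004, 0.001]
force: [-2.2, -11.0, 6.1]
finger_gap: 0.249
gripper_force: 34.9
```

```bash
python3 -m crank '[{"dp":[0,0,0],"delta_rot":[0,0,0],"fingers":1},{"dp":[0,0,0],"delta_rot":[0,0,0],"fingers":1},{"dp":[0,0,0],"delta_rot":[0,0,0],"fingers":1},{"dp":[0,0,0],"delta_rot":[0,0,0],"fingers":1},{"dp":[0,0,0],"delta_rot":[0,0,0],"fingers":1},{"dp":[0,0,-0.06],"delta_rot":[0,0,0],"fingers":1},{"dp":[0,0,-0.06],"delta_rot":[0,0,0],"fingers":1},{"dp":[0.05,0.04,0],"delta_rot":[0,0,0],"fingers":1},{"dp":[0.06,0.05,0],"delta_rot":[0,0,0],"fingers":1},{"dp":[0.06,0.05,0],"delta_rot":[0,0,0],"fingers":1},{"dp":[0.06,0.05,0],"delta_rot":[0,0,0],"fingers":1},{"dp":[0.05,0.03,0],"delta_rot":[0,0,0],"fingers":1}]' >/dev/null
python3 -m crank '[{"dp":[0,0,0],"delta_rot":[0,0,0],"fingers":1},{"dp":[0,0,0],"delta_rot":[0,0,0],"fingers":1},{"dp":[0,0,0],"delta_rot":[0,0,0],"fingers":1}]' >/dev/null
python3 - <<'E'
from h import *
cups_wrist('pics/w4.png')
go((.5135,.0885,.18),(.5135,.0885,.105))
cm=manip.camera_model('top');p,d=manip.snapshot('top');P=cloud('top',d,cm)
m=(P[...,2]>.2)&(P[...,2]<.222)&(abs(P[...,0]-.65)<.03)&(abs(P[...,1]+.02)<.1)
print('tab',m.sum(),P[m].mean(0) if m.any() else '')
E
```

```text
cam [0.443 0.088 0.395]
cup px [494. 142.] 789 rim 286 [0.4391 0.3498] [0.4391 0.3498 0.0291]
cup px [277. 194.] 1725 rim 483 [0.514 0.088] [0.514 0.088 0.029]
cup px [548. 197.] 542 rim 159 [0.5043 0.4599] [0.5044 0.4595 0.029 ]
t 12.7 tcp [0.509  0.0902 0.3252] yawY 91.35 tilt [ 0.002 -0.    -1.   ] F [ 0.28 -0.25 -0.41] gap 0.997 g 0.0
[0.514 0.088 0.18 ] dp [-0.0084 -0.0036  0.2905] rows>= 4.0
[0.514 0.088 0.105] dp [0.0003 0.     0.15  ] rows>= 2.0
tab 81 [ 0.64976824 -0.02000936  0.21252507]
```

View pics/w4.png

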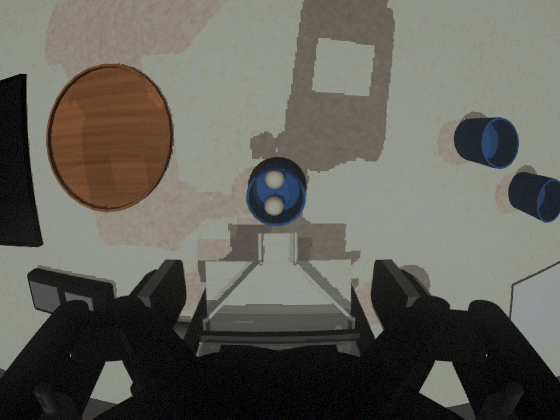

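Two mints are in the cup at (274,180) and (274,206), and the tab is back at its shut position. I'll grasp the cup and carry it to the round tray.

```bash
python3 -m crank '[{"dp":[-0.008,-0.003,0.07],"delta_rot":[0,0,0],"fingers":1},{"dp":[0,0,0.08],"delta_rot":[0,0,0],"fingers":1},{"dp":[0,0,0.08],"delta_rot":[0,0,0],"fingers":1},{"dp":[0,0,0.08],"delta_rot":[0,0,0],"fingers":1},{"dp":[0,0,0.07],"delta_rot":[0,0,0],"fingers":1},{"dp":[0,0,0.06],"delta_rot":[0,0,0],"fingers":1},{"dp":[0,0,0],"delta_rot":[0,0,0],"fingers":1},{"dp":[0,0,0],"delta_rot":[0,0,0],"fingers":-1},{"dp":[0,0,0],"delta_rot":[0,0,0],"fingers":-1},{"dp":[0,0,0],"delta_rot":[0,0,0],"fingers":-1},{"dp":[0,0,0],"delta_rot":[0,0,0],"fingers":-1},{"dp":[0,0,0],"delta_rot":[0,0,0],"fingers":-1}]' 40
python3 -m crank '[{"dp":[0,0,0],"delta_rot":[0,0,0],"fingers":-1},{"dp":[0.02,0,-0.03],"delta_rot":[0,0,0],"fingers":-1},{"dp":[0.02,0,-0.03],"delta_rot":[0,0,0],"fingers":-1},{"dp":[0.02,0,-0.03],"delta_rot":[0,0,0],"fingers":-1},{"dp":[0.02,0,-0.02],"delta_rot":[0,0,0],"fingers":-1},{"dp":[0.02,0,0],"delta_rot":[0,0,0],"fingers":-1},{"dp":[0,0,0],"delta_rot":[0,0,0],"fingers":-1},{"dp":[0,0,0],"delta_rot":[0,0,0],"fingers":-1}]'
python3 - <<'E'
from h import *
go((.449,-.139,.16),(.449,-.139,.112))
E
```

```text
t: 13.75
tcp_pos: [0.5124, 0.0891, 0.1064]
tool_rot: [-0.012, 1.0, -0.0, 0.001]
force: [-0.0, -0.7, -0.3]
finger_gap: 0.717
gripper_force: 44.5
t: 14.42
tcp_pos: [0.4611, 0.088, 0.1597]
tool_rot: [-0.012, 1.0, 0.0, -0.0]
force: [-0.0, -0.7, -4.1]
finger_gap: 0.713
gripper_force: 45.7
t 14.42 tcp [0.4611 0.088  0.1597] yawY 91.37 tilt [-0.001  0.    -1.   ] F [-0.01 -0.67 -4.11] gap 0.713 g 45.68501433373967
[ 0.449 -0.139  0.16 ] dp [ 0.035  -0.4533 -0.0005] rows>= 6.0
[ 0.449 -0.139  0.112] dp [-0.0001 -0.      0.096 ] rows>= 2.0
```

```bash
python3 -m crank '[{"dp":[0.002,-0.02,0],"delta_rot":[0,0,0],"fingers":-1},{"dp":[0.004,-0.045,0],"delta_rot":[0,0,0],"fingers":-1},{"dp":[0.004,-0.055,0],"delta_rot":[0,0,0],"fingers":-1},{"dp":[0.005,-0.055,0],"delta_rot":[0,0,0],"fingers":-1},{"dp":[0.005,-0.055,0],"delta_rot":[0,0,0],"fingers":-1},{"dp":[0.005,-0.055,0],"delta_rot":[0,0,0],"fingers":-1},{"dp":[0.004,-0.055,0],"delta_rot":[0,0,0],"fingers":-1},{"dp":[0.004,-0.055,0],"delta_rot":[0,0,0],"fingers":-1},{"dp":[0.002,-0.04,0],"delta_rot":[0,0,0],"fingers":-1},{"dp":[0,-0.018,0],"delta_rot":[0,0,0],"fingers":-1},{"dp":[0,0,0],"delta_rot":[0,0,0],"fingers":-1},{"dp":[0,0,0],"delta_rot":[0,0,0],"fingers":-1}]'|grep tcp
python3 -m crank '[{"dp":[0,0,0.04],"delta_rot":[0,0,0],"fingers":-1},{"dp":[0,0,0.03],"delta_rot":[0,0,0],"fingers":-1},{"dp":[0,0,0.018],"delta_rot":[0,0,0],"fingers":-1},{"dp":[0,0,0],"delta_rot":[0,0,0],"fingers":-1},{"dp":[0,0,0],"delta_rot":[0,0,0],"fingers":-1}]'|grep -E 'tcp|^force'
for i in 1 2 3; do python3 -m crank '[{"dp":[0,0,0.003],"delta_rot":[0,0,0],"fingers":-1},{"dp":[0,0,0],"delta_rot":[0,0,0],"fingers":-1}]' | grep -E 'tcp|^force'; done
```

```text
tcp_pos: [0.4495, -0.1393, 0.1594]
tcp_pos: [0.4494, -0.1379, 0.1155]
force: [0.6, -0.0, -3.1]
tcp_pos: [0.4501, -0.1388, 0.1149]
force: [-0.7, -1.1, -4.4]
tcp_pos: [0.4499, -0.139, 0.1133]
force: [-0.4, 0.4, -4.7]
tcp_pos: [0.4497, -0.139, 0.1115]
force: [-0.0, -0.2, -5.3]
```

```bash

for i in 1 2; do python3 -m crank '[{"dp":[0,0,0.002],"delta_rot":[0,0,0],"fingers":-1},{"dp":[0,0,0],"delta_rot":[0,0,0],"fingers":-1}]' | grep -E 'tcp|^force'; done
```

```text
tcp_pos: [0.4497, -0.1391, 0.1104]
force: [0.3, -0.4, -3.6]
tcp_pos: [0.4497, -0.1391, 0.1103]
force: [-1.2, 0.2, 5.4]
```

```bash
python3 -m crank '[{"dp":[0,0,0],"delta_rot":[0,0,0],"fingers":1},{"dp":[0,0,0],"delta_rot":[0,0,0],"fingers":1},{"dp":[0,0,0],"delta_rot":[0,0,0],"fingers":1},{"dp":[0,0,0],"delta_rot":[0,0,0],"fingers":1},{"dp":[0,0,0],"delta_rot":[0,0,0],"fingers":1},{"dp":[0,0,-0.03],"delta_rot":[0,0,0],"fingers":1},{"dp":[0,0,-0.07],"delta_rot":[0,0,0],"fingers":1},{"dp":[0,0,-0.07],"delta_rot":[0,0,0],"fingers":1},{"dp":[0,0,-0.07],"delta_rot":[0,0,0],"fingers":1},{"dp":[0,0,-0.07],"delta_rot":[0,0,0],"fingers":1},{"dp":[0,0,0],"delta_rot":[0,0,0],"fingers":1},{"dp":[0,0,0],"delta_rot":[0,0,0],"fingers":1}]' >/dev/null
python3 - <<'E'
from h import *
cups_wrist('pics/w5.png')
go((.439,.35,.265))
E
```

```text
cam [ 0.385 -0.142  0.336]
cup px [284. 200.] 2550 rim 493 [ 0.45 -0.14] [ 0.45  -0.14   0.029]
cup px [ 16. 331.] 1389 rim 0  
t 17.72 tcp [ 0.4496 -0.1388  0.2648] yawY 91.36 tilt [ 0.001 -0.001 -1.   ] F [ 0.37 -0.21 -0.58] gap 1.001 g 0.0
[0.439 0.35  0.265] dp [-0.0021  0.9779 -0.001 ] rows>= 12.0
```

View pics/w5.png

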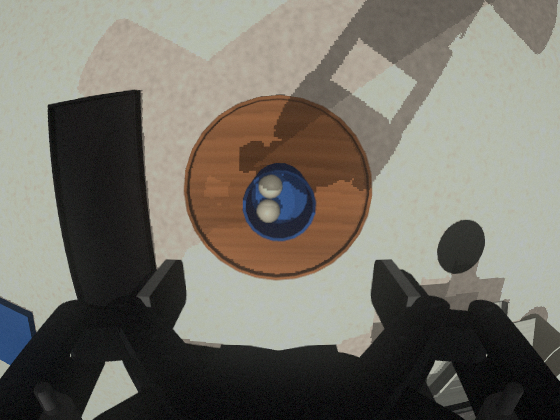

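The heavy cup (280,205) stands in the middle of the round tray with both mints, (270,187) and (268,211). Next, the cup near (0.439, 0.350).

```bash
python3 -m crank '[{"dp":[0,0.05,0],"delta_rot":[0,0,0],"fingers":1},{"dp":[0,0.08,0],"delta_rot":[0,0,0],"fingers":1},{"dp":[0,0.08,0],"delta_rot":[0,0,0],"fingers":1},{"dp":[0,0.08,0],"delta_rot":[0,0,0],"fingers":1},{"dp":[0,0.08,0],"delta_rot":[0,0,0],"fingers":1},{"dp":[0,0.08,0],"delta_rot":[0,0,0],"fingers":1},{"dp":[0,0.08,0],"delta_rot":[0,0,0],"fingers":1},{"dp":[0,0.08,0],"delta_rot":[0,0,0],"fingers":1},{"dp":[0,0.08,0],"delta_rot":[0,0,0],"fingers":1},{"dp":[0,0.08,0],"delta_rot":[0,0,0],"fingers":1},{"dp":[0,0.08,0],"delta_rot":[0,0,0],"fingers":1},{"dp":[0,0.08,0],"delta_rot":[0,0,0],"fingers":1}]' >/dev/null
python3 -m crank '[{"dp":[0,0.048,0],"delta_rot":[0,0,0],"fingers":1},{"dp":[0,0,0],"delta_rot":[0,0,0],"fingers":1},{"dp":[0,0,0],"delta_rot":[0,0,0],"fingers":1}]' |grep tcp
python3 - <<'E'
from h import *
cups_wrist()
go((.439,.35,.104))
E
```

```text
tcp_pos: [0.4367, 0.3506, 0.262]
cam [0.372 0.348 0.332]
cup px [280. 205.] 3420 rim 756 [0.4388 0.3504] [0.4388 0.3503 0.0289]
cup px [403. 261.] 531 rim 228 [0.5044 0.4597] [0.504  0.4599 0.0292]
t 19.02 tcp [0.4369 0.3495 0.2623] yawY 91.43 tilt [-0.004 -0.003 -1.   ] F [-0.41 -0.52  0.61] gap 1.005 g 0.0
[0.439 0.35  0.104] dp [-0.0056  0.0018  0.3165] rows>= 4.0
```

```bash
python3 -m crank '[{"dp":[-0.003,0.001,0.05],"delta_rot":[0,0,0],"fingers":1},{"dp":[0,0,0.07],"delta_rot":[0,0,0],"fingers":1},{"dp":[0,0,0.07],"delta_rot":[0,0,0],"fingers":1},{"dp":[0,0,0.07],"delta_rot":[0,0,0],"fingers":1},{"dp":[0,0,0.054],"delta_rot":[0,0,0],"fingers":1},{"dp":[0,0,0],"delta_rot":[0,0,0],"fingers":1},{"dp":[0,0,0],"delta_rot":[0,0,0],"fingers":-1},{"dp":[0,0,0],"delta_rot":[0,0,0],"fingers":-1},{"dp":[0,0,0],"delta_rot":[0,0,0],"fingers":-1},{"dp":[0,0,0],"delta_rot":[0,0,0],"fingers":-1},{"dp":[0,0,0],"delta_rot":[0,0,0],"fingers":-1},{"dp":[0,0,0],"delta_rot":[0,0,0],"fingers":-1}]'
python3 -m crank '[{"dp":[0,0,-0.04],"delta_rot":[0,0,0],"fingers":-1},{"dp":[0,0,-0.06],"delta_rot":[0,0,0],"fingers":-1},{"dp":[0,0,-0.06],"delta_rot":[0,0,0],"fingers":-1},{"dp":[0,0,-0.06],"delta_rot":[0,0,0],"fingers":-1},{"dp":[0,0,-0.04],"delta_rot":[0,0,0],"fingers":-1},{"dp":[0,0,0],"delta_rot":[0,0,0],"fingers":-1},{"dp":[0,0,0],"delta_rot":[0,0,0],"fingers":-1}]' >/dev/null
for i in 1 2 3 4 5; do python3 -m crank '[{"dp":[0,0,0],"delta_rot":[0,0,0],"fingers":-1}]' | grep ^force: ; done
python3 - <<'E'
from h import *
c=np.array([.4765,-.348]); u=np.array([np.cos(np.radians(2.14)),np.sin(np.radians(2.14))])
print(c+u*.055,c-u*.055)
go((*(c-u*.05),.23))
E
```

```text
t: 20.02
tcp_pos: [0.4402, 0.3508, 0.1088]
tool_rot: [-0.012, 1.0, 0.001, 0.001]
force: [0.5, 0.4, 3.4]
finger_gap: 0.717
gripper_force: 43.8
force: [-0.8, -0.8, -1.4]
force: [0.2, 0.2, -1.4]
force: [-0.6, -0.1, -0.6]
force: [0.2, 0.0, -1.1]
force: [0.2, -0.5, -0.1]
[ 0.53146164 -0.34594623] [ 0.42153836 -0.35005377]
t 21.02 tcp [0.4393 0.3502 0.2365] yawY 91.35 tilt [-0.002 -0.001 -1.   ] F [ 0.2  -0.53 -0.15] gap 0.716 g 44.106633035698906
[ 0.427 -0.35   0.23 ] dp [ 0.0586 -1.3992  0.0142] rows>= 17.0
```

About 1 N, so it's light. Taking it to the rectangular tray.

```bash
python3 -m crank '[{"dp":[0.003,-0.04,0],"delta_rot":[0,0,0],"fingers":-1},{"dp":[0.004,-0.08,0],"delta_rot":[0,0,0],"fingers":-1},{"dp":[0.004,-0.08,0],"delta_rot":[0,0,0],"fingers":-1},{"dp":[0.004,-0.08,0],"delta_rot":[0,0,0],"fingers":-1},{"dp":[0.004,-0.08,0],"delta_rot":[0,0,0],"fingers":-1},{"dp":[0.004,-0.08,0],"delta_rot":[0,0,0],"fingers":-1},{"dp":[0.004,-0.08,0],"delta_rot":[0,0,0],"fingers":-1},{"dp":[0.004,-0.08,0],"delta_rot":[0,0,0],"fingers":-1},{"dp":[0.004,-0.08,0],"delta_rot":[0,0,0],"fingers":-1},{"dp":[0.004,-0.08,0],"delta_rot":[0,0,0],"fingers":-1},{"dp":[0.004,-0.08,0],"delta_rot":[0,0,0],"fingers":-1},{"dp":[0.004,-0.08,0],"delta_rot":[0,0,0],"fingers":-1}]' |grep tcp
python3 -m crank '[{"dp":[0.004,-0.08,0],"delta_rot":[0,0,0],"fingers":-1},{"dp":[0.004,-0.08,0],"delta_rot":[0,0,0],"fingers":-1},{"dp":[0.004,-0.08,0],"delta_rot":[0,0,0],"fingers":-1},{"dp":[0.004,-0.08,0],"delta_rot":[0,0,0],"fingers":-1},{"dp":[0.004,-0.08,0],"delta_rot":[0,0,0],"fingers":-1},{"dp":[0.003,-0.05,0],"delta_rot":[0,0,0],"fingers":-1},{"dp":[0,-0.03,0],"delta_rot":[0,0,0],"fingers":-1},{"dp":[0,0,0],"delta_rot":[0,0,0],"fingers":-1},{"dp":[0,0,0],"delta_rot":[0,0,0],"fingers":-1}]'|grep -v rot
python3 - <<'E'
from h import *
go((.4215,-.35,.114))
E
```

```text
tcp_pos: [0.4266, -0.112, 0.2373]
t: 22.77
tcp_pos: [0.4208, -0.3496, 0.2368]
force: [0.5, 1.4, -0.5]
finger_gap: 0.717
gripper_force: 44.2
t 22.77 tcp [ 0.4208 -0.3496  0.2368] yawY 91.3 tilt [-0.001  0.002 -1.   ] F [ 0.45  1.43 -0.52] gap 0.717 g 44.160587430233136
[ 0.422 -0.35   0.114] dp [-0.0016 -0.0015  0.2457] rows>= 3.0
```

```bash
python3 -m crank '[{"dp":[0,0,0.06],"delta_rot":[0,0,0],"fingers":-1},{"dp":[0,0,0.07],"delta_rot":[0,0,0],"fingers":-1},{"dp":[0,0,0.07],"delta_rot":[0,0,0],"fingers":-1},{"dp":[0,0,0.04],"delta_rot":[0,0,0],"fingers":-1},{"dp":[0,0,0],"delta_rot":[0,0,0],"fingers":-1},{"dp":[0,0,0],"delta_rot":[0,0,0],"fingers":-1}]'|grep -E 'tcp|^force'
for i in 1 2 3 ; do python3 -m crank '[{"dp":[0,0,0.003],"delta_rot":[0,0,0],"fingers":-1},{"dp":[0,0,0],"delta_rot":[0,0,0],"fingers":-1}]' | grep -E 'tcp|^force'; done
```

```text
tcp_pos: [0.421, -0.3476, 0.1169]
force: [0.7, 0.2, -0.7]
tcp_pos: [0.4219, -0.3502, 0.1174]
force: [0.6, -0.6, -0.8]
tcp_pos: [0.4215, -0.3505, 0.1155]
force: [0.5, 0.3, -1.6]
tcp_pos: [0.4212, -0.3504, 0.1132]
force: [-0.8, 0.1, -1.7]
```

```bash

for i in 1 2 ; do python3 -m crank '[{"dp":[0,0,0.002],"delta_rot":[0,0,0],"fingers":-1},{"dp":[0,0,0],"delta_rot":[0,0,0],"fingers":-1}]' | grep -E 'tcp|^force'; done
```

```text
tcp_pos: [0.4212, -0.3504, 0.1121]
force: [0.5, 0.1, 0.9]
tcp_pos: [0.4213, -0.3505, 0.112]
force: [-0.4, 0.5, 9.0]
```

```bash
python3 -m crank '[{"dp":[0,0,0],"delta_rot":[0,0,0],"fingers":1},{"dp":[0,0,0],"delta_rot":[0,0,0],"fingers":1},{"dp":[0,0,0],"delta_rot":[0,0,0],"fingers":1},{"dp":[0,0,0],"delta_rot":[0,0,0],"fingers":1},{"dp":[0,0,0],"delta_rot":[0,0,0],"fingers":1},{"dp":[0,0,-0.03],"delta_rot":[0,0,0],"fingers":1},{"dp":[0,0,-0.07],"delta_rot":[0,0,0],"fingers":1},{"dp":[0,0,-0.07],"delta_rot":[0,0,0],"fingers":1},{"dp":[0,0,-0.07],"delta_rot":[0,0,0],"fingers":1},{"dp":[0,0,-0.07],"delta_rot":[0,0,0],"fingers":1},{"dp":[0,0,0],"delta_rot":[0,0,0],"fingers":1},{"dp":[0,0,0],"delta_rot":[0,0,0],"fingers":1}]' >/dev/null
python3 - <<'E'
from h import *
cups_wrist('pics/w6.png')
go((.503,.46,.265))
n='top';cm=manip.camera_model(n);p,d=manip.snapshot(n);p=p.astype(int);P=cloud(n,d,cm)
for m,c,s in blobs((p[...,2]>p[...,0]*1.6)&(p[...,2]>50),60): print(c.round(),s[4],np.nanmin(P[m],0).round(3),np.nanmax(P[m],0).round(3))
E
```

```text
cam [ 0.357 -0.353  0.338]
cup px [304. 224.] 4406 rim 732 [ 0.4412 -0.3282] [ 0.4414 -0.3282  0.0287]
cup px [485. 239.] 1286 rim 275 [ 0.4498 -0.1407] [ 0.45   -0.1406  0.029 ]
cup px [113. 384.] 1428 rim 0  
t 25.15 tcp [ 0.4211 -0.3501  0.2663] yawY 91.36 tilt [ 0.001 -0.001 -1.   ] F [-0.17  0.85 -0.8 ] gap 0.999 g 0.0
[0.503 0.46  0.265] dp [-2.0230e-01  1.6158e+00  1.4000e-03] rows>= 20.0
[539. 165.] 2308 [ 0.624 -0.64   0.004] [ 0.788 -0.523  0.024]
[120. 245.] 382 [0.475 0.43  0.022] [0.531 0.488 0.075]
[366. 266.] 280 [ 0.42  -0.168  0.024] [ 0.477 -0.108  0.079]
[446. 269.] 330 [ 0.412 -0.355  0.002] [ 0.476 -0.275  0.263]
```

View pics/w6.png

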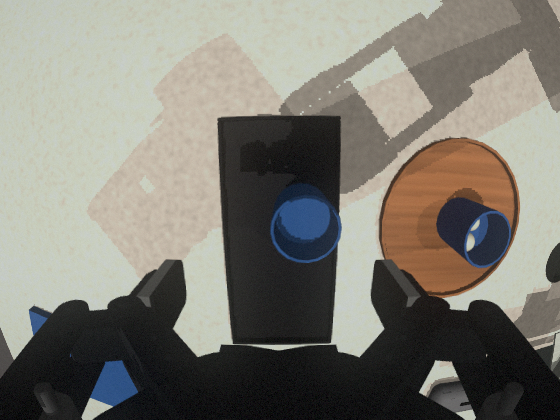

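The placed cup now stands at (0.441,-0.328), about 3 cm from where I left it, which fits the announced knock. It is still upright at (306,228), inside the tray at local (-0.035, 0.021), so it can stay. The last cup is still at (0.503, 0.460).

```bash
python3 -m crank '[{"dp":[0,0.05,0],"delta_rot":[0,0,0],"fingers":1},{"dp":[0,0.08,0],"delta_rot":[0,0,0],"fingers":1},{"dp":[0,0.08,0],"delta_rot":[0,0,0],"fingers":1},{"dp":[0,0.08,0],"delta_rot":[0,0,0],"fingers":1},{"dp":[0,0.08,0],"delta_rot":[0,0,0],"fingers":1},{"dp":[0,0.08,0],"delta_rot":[0,0,0],"fingers":1},{"dp":[0,0.08,0],"delta_rot":[0,0,0],"fingers":1},{"dp":[0,0.08,0],"delta_rot":[0,0,0],"fingers":1},{"dp":[0,0.08,0],"delta_rot":[0,0,0],"fingers":1},{"dp":[0,0.08,0],"delta_rot":[0,0,0],"fingers":1},{"dp":[0,0.08,0],"delta_rot":[0,0,0],"fingers":1},{"dp":[0,0.08,0],"delta_rot":[0,0,0],"fingers":1}]' >/dev/null
python3 -m crank '[{"dp":[-0.02,0.078,0],"delta_rot":[0,0,0],"fingers":1},{"dp":[-0.02,0.078,0],"delta_rot":[0,0,0],"fingers":1},{"dp":[-0.02,0.078,0],"delta_rot":[0,0,0],"fingers":1},{"dp":[-0.02,0.078,0],"delta_rot":[0,0,0],"fingers":1},{"dp":[-0.02,0.078,0],"delta_rot":[0,0,0],"fingers":1},{"dp":[-0.02,0.078,0],"delta_rot":[0,0,0],"fingers":1},{"dp":[-0.02,0.078,0],"delta_rot":[0,0,0],"fingers":1},{"dp":[-0.02,0.078,0],"delta_rot":[0,0,0],"fingers":1},{"dp":[-0.02,0.06,0],"delta_rot":[0,0,0],"fingers":1},{"dp":[-0.02,0,0],"delta_rot":[0,0,0],"fingers":1},{"dp":[0,0,0],"delta_rot":[0,0,0],"fingers":1},{"dp":[0,0,0],"delta_rot":[0,0,0],"fingers":1}]' |grep tcp
python3 - <<'E'
from h import *
cups_wrist()
go((.503,.46,.104))
E
```

```text
tcp_pos: [0.5013, 0.4578, 0.2633]
cam [0.437 0.456 0.334]
cup px [283. 206.] 3310 rim 739 [0.5042 0.4605] [0.5042 0.4605 0.0289]
cup px [554. 352.] 416 rim 0  
t 27.25 tcp [0.5011 0.4573 0.2638] yawY 91.3 tilt [-0.004 -0.003 -1.   ] F [-0.17 -0.11  1.1 ] gap 1.001 g 0.0
[0.503 0.46  0.104] dp [-0.0052  0.0062  0.3196] rows>= 4.0
```

```bash
python3 -m crank '[{"dp":[-0.004,0.005,0.05],"delta_rot":[0,0,0],"fingers":1},{"dp":[0,0,0.07],"delta_rot":[0,0,0],"fingers":1},{"dp":[0,0,0.07],"delta_rot":[0,0,0],"fingers":1},{"dp":[0,0,0.07],"delta_rot":[0,0,0],"fingers":1},{"dp":[0,0,0.054],"delta_rot":[0,0,0],"fingers":1},{"dp":[0,0,0],"delta_rot":[0,0,0],"fingers":1},{"dp":[0,0,0],"delta_rot":[0,0,0],"fingers":-1},{"dp":[0,0,0],"delta_rot":[0,0,0],"fingers":-1},{"dp":[0,0,0],"delta_rot":[0,0,0],"fingers":-1},{"dp":[0,0,0],"delta_rot":[0,0,0],"fingers":-1},{"dp":[0,0,0],"delta_rot":[0,0,0],"fingers":-1},{"dp":[0,0,0],"delta_rot":[0,0,0],"fingers":-1}]'
python3 -m crank '[{"dp":[0,0,-0.04],"delta_rot":[0,0,0],"fingers":-1},{"dp":[0,0,-0.06],"delta_rot":[0,0,0],"fingers":-1},{"dp":[0,0,-0.06],"delta_rot":[0,0,0],"fingers":-1},{"dp":[0,0,-0.06],"delta_rot":[0,0,0],"fingers":-1},{"dp":[0,0,-0.04],"delta_rot":[0,0,0],"fingers":-1},{"dp":[0,0,0],"delta_rot":[0,0,0],"fingers":-1},{"dp":[0,0,0],"delta_rot":[0,0,0],"fingers":-1}]' >/dev/null
for i in 1 2 3 4 5; do python3 -m crank '[{"dp":[0,0,0],"delta_rot":[0,0,0],"fingers":-1}]' | grep ^force: ; done
python3 - <<'E'
from h import *
go((.44,.46,.236),(.44,-.3,.236),(.5415,-.3465,.236))
E
```

```text
t: 28.25
tcp_pos: [0.5049, 0.462, 0.1112]
tool_rot: [-0.012, 1.0, 0.001, 0.002]
force: [-0.3, -1.7, 5.7]
finger_gap: 0.712
gripper_force: 44.0
force: [-0.8, 0.3, -2.4]
force: [-0.6, -0.2, -1.8]
force: [-1.1, 0.3, -1.1]
force: [0.7, -0.5, -1.3]
force: [-0.1, -0.4, -1.4]
t 29.25 tcp [0.5037 0.4613 0.2377] yawY 91.35 tilt [-0.002 -0.001 -1.   ] F [-0.08 -0.4  -1.41] gap 0.711 g 44.08199944125954
[0.44  0.46  0.236] dp [0.1274 0.0005 0.0036] rows>= 2.0
[ 0.44  -0.3    0.236] dp [ 0.0359 -1.5196  0.0017] rows>= 19.0
[ 0.542 -0.346  0.236] dp [-2.007e-01 -9.780e-02 -2.000e-04] rows>= 3.0
```

Light (about 1.5 N), as expected.

```bash
python3 -m crank '[{"dp":[0.03,-0.04,0],"delta_rot":[0,0,0],"fingers":-1},{"dp":[0.03,-0.075,0],"delta_rot":[0,0,0],"fingers":-1},{"dp":[0.03,-0.075,0],"delta_rot":[0,0,0],"fingers":-1},{"dp":[0.03,-0.075,0],"delta_rot":[0,0,0],"fingers":-1},{"dp":[0.01,-0.08,0],"delta_rot":[0,0,0],"fingers":-1},{"dp":[0.003,-0.08,0],"delta_rot":[0,0,0],"fingers":-1},{"dp":[0.003,-0.08,0],"delta_rot":[0,0,0],"fingers":-1},{"dp":[0.003,-0.08,0],"delta_rot":[0,0,0],"fingers":-1},{"dp":[0.003,-0.08,0],"delta_rot":[0,0,0],"fingers":-1},{"dp":[0.003,-0.08,0],"delta_rot":[0,0,0],"fingers":-1},{"dp":[0.003,-0.08,0],"delta_rot":[0,0,0],"fingers":-1},{"dp":[0.003,-0.08,0],"delta_rot":[0,0,0],"fingers":-1}]' |grep tcp
python3 -m crank '[{"dp":[0.003,-0.08,0],"delta_rot":[0,0,0],"fingers":-1},{"dp":[0.003,-0.08,0],"delta_rot":[0,0,0],"fingers":-1},{"dp":[0.003,-0.08,0],"delta_rot":[0,0,0],"fingers":-1},{"dp":[0.003,-0.08,0],"delta_rot":[0,0,0],"fingers":-1},{"dp":[0,-0.08,0],"delta_rot":[0,0,0],"fingers":-1},{"dp":[-0.03,-0.075,0],"delta_rot":[0,0,0],"fingers":-1},{"dp":[-0.04,-0.07,0],"delta_rot":[0,0,0],"fingers":-1},{"dp":[-0.05,-0.06,0],"delta_rot":[0,0,0],"fingers":-1},{"dp":[-0.05,-0.04,0],"delta_rot":[0,0,0],"fingers":-1},{"dp":[-0.03,0,0],"delta_rot":[0,0,0],"fingers":-1},{"dp":[0,0,0],"delta_rot":[0,0,0],"fingers":-1},{"dp":[0,0,0],"delta_rot":[0,0,0],"fingers":-1}]' |grep tcp
python3 - <<'E'
from h import *
go((.5415,-.3465,.12))
cups_wrist()
E
```

```text
tcp_pos: [0.4391, 0.0055, 0.2391]
tcp_pos: [0.5407, -0.3127, 0.2382]
t 31.25 tcp [ 0.5407 -0.3127  0.2382] yawY 91.39 tilt [-0.001  0.001 -1.   ] F [-0.26  0.04 -2.23] gap 0.71 g 44.21127487323247
[ 0.542 -0.346  0.12 ] dp [-0.0003 -0.0679  0.2363] rows>= 3.0
cam [ 0.476 -0.315  0.308]
cup px [261.  83.] 5648 rim 930 [ 0.4432 -0.3277] [ 0.4429 -0.3278  0.0286]
cup px [480. 114.] 2846 rim 456 [ 0.4509 -0.1409] [ 0.4509 -0.141   0.0292]
cup px [278. 277.] 18424 rim 0  
cup px [ 40. 299.] 5988 rim 0
```

```bash
python3 -m crank '[{"dp":[0,-0.034,0],"delta_rot":[0,0,0],"fingers":-1},{"dp":[0,-0.034,0.03],"delta_rot":[0,0,0],"fingers":-1},{"dp":[0,0,0.07],"delta_rot":[0,0,0],"fingers":-1},{"dp":[0,0,0.07],"delta_rot":[0,0,0],"fingers":-1},{"dp":[0,0,0.06],"delta_rot":[0,0,0],"fingers":-1},{"dp":[0,0,0],"delta_rot":[0,0,0],"fingers":-1},{"dp":[0,0,0],"delta_rot":[0,0,0],"fingers":-1}]'|grep -E 'tcp|^force'
for i in 1 2 3 4; do python3 -m crank '[{"dp":[0,0,0.003],"delta_rot":[0,0,0],"fingers":-1},{"dp":[0,0,0],"delta_rot":[0,0,0],"fingers":-1}]' | grep -E 'tcp|^force'; done
```

```text
tcp_pos: [0.5401, -0.3463, 0.1226]
force: [0.7, -0.7, -0.9]
tcp_pos: [0.5426, -0.3479, 0.1248]
force: [-0.3, 0.1, -0.9]
tcp_pos: [0.5422, -0.3473, 0.1227]
force: [0.2, -0.1, -1.0]
tcp_pos: [0.5418, -0.3469, 0.12]
force: [-0.2, 0.5, -2.1]
tcp_pos: [0.5415, -0.3467, 0.1178]
force: [0.6, 0.7, -1.7]
```

```bash

for i in 1 2 3; do python3 -m crank '[{"dp":[0,0,0.002],"delta_rot":[0,0,0],"fingers":-1},{"dp":[0,0,0],"delta_rot":[0,0,0],"fingers":-1}]' | grep -E 'tcp|^force'; done
```

```text
tcp_pos: [0.5415, -0.3467, 0.1166]
force: [-0.2, 0.4, -1.8]
tcp_pos: [0.5415, -0.3468, 0.1157]
force: [0.7, -0.3, -1.8]
tcp_pos: [0.5417, -0.3469, 0.1153]
force: [-0.6, 0.6, 1.9]
```

Contact. Release, retreat clear, and do the final check from the top camera.

```bash
python3 -m crank '[{"dp":[0,0,0],"delta_rot":[0,0,0],"fingers":1},{"dp":[0,0,0],"delta_rot":[0,0,0],"fingers":1},{"dp":[0,0,0],"delta_rot":[0,0,0],"fingers":1},{"dp":[0,0,0],"delta_rot":[0,0,0],"fingers":1},{"dp":[0,0,0],"delta_rot":[0,0,0],"fingers":1},{"dp":[0,0,-0.03],"delta_rot":[0,0,0],"fingers":1},{"dp":[0,0,-0.07],"delta_rot":[0,0,0],"fingers":1},{"dp":[0,0,-0.08],"delta_rot":[0,0,0],"fingers":1},{"dp":[0,0,-0.08],"delta_rot":[0,0,0],"fingers":1},{"dp":[0,0,-0.08],"delta_rot":[0,0,0],"fingers":1},{"dp":[0,0,-0.06],"delta_rot":[0,0,0],"fingers":1},{"dp":[0,0,0],"delta_rot":[0,0,0],"fingers":1}]' >/dev/null
python3 -m crank '[{"dp":[0.08,0,0],"delta_rot":[0,0,0],"fingers":1},{"dp":[0.08,0,0],"delta_rot":[0,0,0],"fingers":1},{"dp":[0.08,0,0],"delta_rot":[0,0,0],"fingers":1},{"dp":[0.06,0,0],"delta_rot":[0,0,0],"fingers":1},{"dp":[0,0,0],"delta_rot":[0,0,0],"fingers":1},{"dp":[0,0,0],"delta_rot":[0,0,0],"fingers":1}]' |grep tcp
python3 - <<'E'
from h import *
n='top';cm=manip.camera_model(n);p,d=manip.snapshot(n);cv2.imwrite('pics/t7.png',cv2.resize(cv2.convertScaleAbs(p[120:340,150:510,::-1],alpha=1.8),(792,484),interpolation=2))
p=p.astype(int);P=cloud(n,d,cm)
for m,c,s in blobs((p[...,2]>p[...,0]*1.6)&(p[...,2]>50),60):
    q=P[m];q=q[abs(q[:,2]-.074)<.006][:,:2]; print(c.round(),s[4],circ(q,.0295).round(4) if len(q)>5 else '')
m=(P[...,2]>.2)&(P[...,2]<.222)&(abs(P[...,0]-.65)<.03)&(abs(P[...,1]+.02)<.1)
print('tab',m.sum(),P[m].mean(0) if m.any() else '')
cups_wrist()
E
```

```text
tcp_pos: [0.3903, -0.3503, 0.3148]
[540. 165.] 2303 
[455. 228.] 442 [ 0.5391 -0.3467]
[366. 266.] 272 [ 0.4487 -0.1386]
[448. 269.] 446 [ 0.4408 -0.327 ]
tab 77 [ 0.65006045 -0.01981131  0.21348205]
cam [ 0.326 -0.353  0.385]
cup px [298. 238.] 3253 rim 535 [ 0.4413 -0.3279] [ 0.4415 -0.3279  0.0287]
cup px [457. 251.] 1081 rim 245 [ 0.4497 -0.1406] [ 0.4499 -0.1406  0.0289]
cup px [278. 312.] 2969 rim 525 [ 0.5397 -0.3475] [ 0.5397 -0.3475  0.0291]
cup px [116. 380.] 1126 rim 0
```

View pics/t7.png

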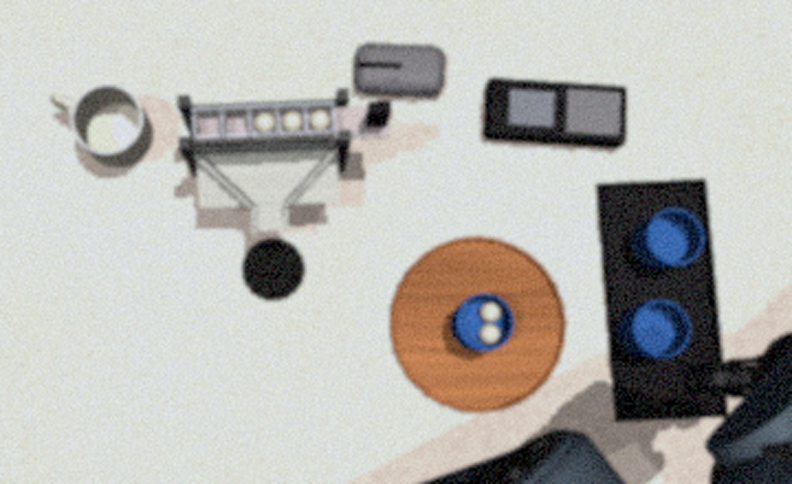

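The coin cup, with its two mints, is on the round tray (483,322). The light cups are at (672,237) and (658,329) in the rectangular tray, well inside its limits. Three mints are still in their cells (265–320,120), the gate is shut, and the bystanders haven't moved. Handing in.

```bash
python3 -c "
from station import manip
print(manip.sign_off())"
```

```text
the job is handed in; nothing more can be done
None
```

I handed the job in with the one heavy cup on the round tray holding two mints, the two light cups in the rectangular tray, the gate shut and three mints still in the dispenser; sign-off returned no verdict.

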